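Gauge two spindle sleeves and sort them

ROBOT

A 6-joint arm with a two-finger parallel gripper is mounted at the origin on the work surface. World frame = base frame: x ahead of the robot, y to its left, z up, the work surface at z = 0. Lengths are in mm, angles in rad, forces in N, time in s.
With the tool pointing down it reaches from about 350 to 800 mm from the base axis. Payload 7.3 kg.
Tool frame: the origin (TCP) lies midway between the tips of the shut fingers; the grasp point (between the pads) lies 19 mm behind it; z points along the fingers, y is the line along which they close (so a half turn about z gives the same grasp; the last joint's range is limited). The gripper opens to 85 mm and grips with 20 to 120 N. Pads are 22 mm wide; open, the fingers measure 114 mm over their backs; the gripper's body (76 mm by 85 mm) begins 54 mm behind the grasp point. The pads swing forward as they close: fully open they stand 13 mm farther back than shut.
Start: joints at [1.117, 0.342, 1.524, -0, 1.275, -0.146], TCP at [159.041, 500.35, 231.322] pointing down, gripper open.
Joint ranges: [-2.53, 2.53], [-0.77, 2.02], [0.04, 2.7], [-1, 4.14], [0.28, 2.66], [-3.11, 3.11]. Speed limits (rad/s): [2.57, 2.57, 3.14, 3.14, 3.14, 3.14].

INTERFACE

Orientations are given as a rotation vector (axis times angle).
In Python, from plant import * gives the robot as it stands.
- The arm moves only by the tool play_rows, never from a script. Its argument "steps" is a list of rows, each a list of 5 numbers: the shift along the tool's x, y, z in mm, then the turn about the tool's z in degrees, then the finger opening in mm, from 0 to 85.4. In form: [[tx, ty, tz, yaw, claw], ...]. A call has 1 to 12 rows; each row shifts and turns the commanded pose from where the row before left it, along the tool's axes as they then stand; what a row does not reach is not made up. A row lasts 1/12 s, in which the tool goes at most 41.7 mm and 7.16 degrees, less where a joint would pass 70% of its speed; a pose out of reach is approached as far as the arm can. A call is refused whole if a number of a shift passes 41.7 or a number of a turn 7.16, either way. A call with a gripper value outside its range is refused whole. The fingers move at their own pace and stop on an object; "force" is the grip in N (left out, the last holds). Time passes only in rows, so rows that do not move let the fingers close. It gives the time, the measured TCP pose, the force, the opening and the grip force at its end, in the units of the state.
- get_state(): the state, without advancing time (a new reading comes with each control period).
- read_camera(name): name is "scene" or "top" or "wrist"; returns (picture, depth): 420x560x3 uint8, red, green, blue; 420x560 float32, mm along the optical axis (not along the pixel's ray), 0 where there is no reading.
- camera_params(name): a dict with "K" (3x3 intrinsics, pixels), "R" (3x3) and "t" (3): a world point X has camera coordinates R X + t; the wrist camera has in their place "mount" (4x4, takes a point from camera to tool coordinates, whose origin is the TCP and whose axes are the flange's). Camera axes: x right, y down, z forward; pixel columns grow to the right and rows downward; lengths in mm; the calibration is good to about 2 mm. A picture is of the moment at which its call begins: read the wrist's pose just before it. camera_params takes no time and is no camera call.
- job_done(): hands the job in; it is judged then, once.
The state is a dict: "time_s": time; "joints": joint angles; "qvel": joint speeds; "tau": joint torques, N m; "tool_pos": TCP position; "orientation": TCP orientation; "wrist_force": force on the tool from outside, world axes, zero at the start; "ft_torque": the same for the moment, N m; "grip_width": finger opening in mm; "grasp_force": force on a finger pad.
Only numpy, scipy, OpenCV 4.12 (cv2) and the standard library are available. Lean on these libraries where they do the work, as an engineer would, in place of code of your own. Each camera call takes 0.05 s, during which the arm holds its last target. There are 200 camera calls.

TASK

Two look-alike grey sleeves hang over the posts of the wooden rack, and one of them is bad inside. Lift one off and slide it down over the steel gauge pin as far as it will go without forcing it; if it goes fully home on the gauge's base, stand it over the post in the metal tray, down on the tray's floor, and if it stops partway, stand it upright in the cardboard carton. Only then take the other sleeve, try it and sort it in the same way, and leave everything else on the counter alone.

Things in the scene. Friction and masses are not known exactly. Their poses are not given: they have to be found in the camera images.
- sleeve_a: Grey plastic sleeve, 52 mm outside diameter, 115 mm long, closed on top, open below (bore 38 mm at the mouth, no chamfer), about 0.2 kg. Starts upright over a post of the rack, standing on its board. Of the two look-alikes one has a clear bore (105 mm deep), the other a blocked bore that stops it about halfway down the pin. Origin: centre of the open lower end, z towards the closed end.
- sleeve_b: Grey plastic sleeve, 52 mm outside diameter, 115 mm long, closed on top, open below (bore 38 mm at the mouth, no chamfer), about 0.2 kg. Starts upright over a post of the rack, standing on its board. Of the two look-alikes one has a clear bore (105 mm deep), the other a blocked bore that stops it about halfway down the pin. Origin: centre of the open lower end, z towards the closed end.
- rack: Fixed wooden board 90 x 270 x 12 mm with two upright steel posts (18 mm diameter, 33 mm high above the board) at 75 mm either side of its centre along its y axis. Origin: centre of the board's underside.
- gauge: Fixed fit gauge: dark steel base plate 100 x 100 x 15 mm with an upright steel pin at its centre, 36 mm diameter, 85 mm high above the plate, its last 9 mm tapering to 32 mm. A clear sleeve goes down until its lower end rests on the plate, 15 mm above the gauge's origin. Origin: centre of the base's underside, z along the pin.
- pin_tip (a point): Centre of the gauge pin's flat tip. The fit is 1 mm a side: even a clear sleeve, held askew, can bind partway, and goes on down when eased or let go.
- tray: Fixed shallow aluminium tray for the good sleeve, 170 x 170 mm outside, walls 30 mm high and 4 mm thick, floor 4 mm thick, with one upright steel post in the middle: 31 mm diameter, 70 mm high above the tray's floor, its last 8 mm tapering to 22 mm. Origin: centre of its underside. It may be on the left or on the right.
- carton: Fixed open cardboard carton for the bad sleeve, 170 x 170 mm outside, walls 60 mm high and 5 mm thick, floor about 5 mm thick, two flaps folded outwards. Origin: centre of its underside. It may be on the left or on the right.
- tape_roll: Bystander: white roll of packing tape lying flat, 100 mm diameter, 48 mm high. Origin: centre of its underside.
- paper_core: Bystander: open cardboard tube standing upright, 54 mm diameter, 105 mm high; not one of the sleeves. Origin: centre of its underside.
- marker: Bystander: black marker pen lying down, 16 mm thick, 125 mm long along its x axis. Origin: its underside, at mid length.
- stapler: Bystander: steel and black stapler, 50 x 150 x 41 mm, long along its y axis. Origin: centre of its underside.

How it is judged:
By the outcome, as a careful person would: the job done as asked, in the order asked, and still so for the second after the job is handed in, with the robot touching nothing.
It also fails if it takes over 72 s, if anything falls off the work surface, if the arm or the gripper's body presses on something with over 40 N, if the wrist force passes 120 N, or if a joint passes its speed limit or range.

## Working session

There is one attempt and no reset: what is moved stays moved. The work goes in short steps, Python scripts to look and compute and a tool call to move; the robot and the scene stay as the last step left them, time stands still between calls to the robot, and variables do not carry over. Pictures are saved under pics/ and viewed, at most 10 in all, crops included, and the job is handed in when it is done.

Besides the shell and the picture viewer there is one more tool, called after "Call:" as a command line: name --pt "numbers of a row" for each row, then --argument value for the rest. play_rows: Moves the arm, as the interface text tells. Its arguments: {"type":"object","properties":{"steps":{"type":"array","items":{"type":"array","items":{"type":"number"}}},"force":{"type":"number"}},"required":["steps"]}

```bash
mkdir -p pics; ls; python3 - <<'E'
from plant import *
import cv2,numpy as np
np.set_printoptions(precision=4,suppress=True)
s=get_state();print({k:s[k] for k in('time_s','tool_pos','orientation','wrist_force','grip_width')})
for n in("top","scene"):
    p,d=read_camera(n);c=camera_params(n);np.savez(n+'.npz',p=p,d=d,**c)
    cv2.imwrite(f'pics/{n}0.png',p[:,:,::-1]);print(n,c)
print(camera_params("wrist"))
E
```

```text
pics
{'time_s': 0.0, 'tool_pos': array([158.8537, 499.9532, 230.6094]), 'orientation': array([-0.4815, -3.104 ,  0.0024]), 'wrist_force': array([-0.6318, -0.3469, -0.2549]), 'grip_width': 85.04531271372835}
top {'K': array([[514.1269,   0.    , 278.9749],
       [  0.    , 514.1269, 205.8978],
       [  0.    ,   0.    ,   1.    ]]), 'R': array([[ 0.026 , -0.9996, -0.0104],
       [-0.9895, -0.0243, -0.1427],
       [ 0.1424,  0.014 , -0.9897]]), 't': array([ -14.5111,  569.5621, 1073.6608])}
scene {'K': array([[537.7211,   0.    , 285.4599],
       [  0.    , 537.7211, 208.153 ],
       [  0.    ,   0.    ,   1.    ]]), 'R': array([[ 0.3378,  0.9412,  0.0032],
       [ 0.6719, -0.2388, -0.7011],
       [-0.6591,  0.239 , -0.7131]]), 't': array([-191.8405, -337.7278, 1693.7461])}
{'K': array([[304.6305,   0.    , 279.7339],
       [  0.    , 304.6305, 203.9054],
       [  0.    ,   0.    ,   1.    ]]), 'mount': array([[   0.0002,   -0.9451,   -0.3267,   83.4415],
       [   1.    ,    0.0002,   -0.0001,   -0.1861],
       [   0.0001,   -0.3267,    0.9451, -143.1508],
       [   0.    ,    0.    ,    0.    ,    1.    ]])}
```

View pics/top0.png

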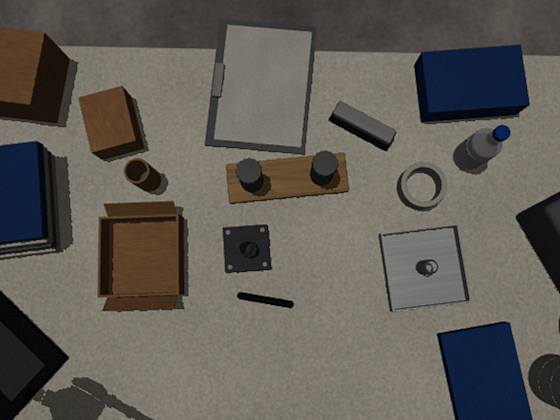

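View pics/scene0.png

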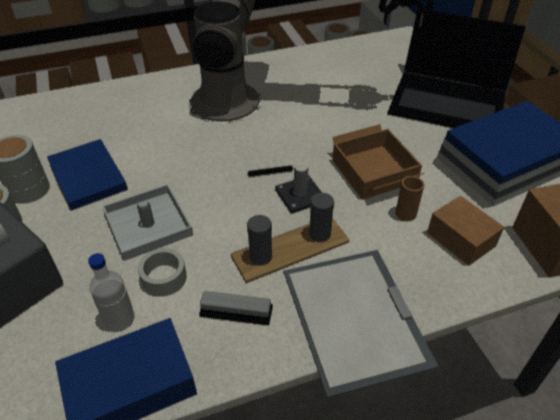

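The top view shows sleeves near (249,175) and (324,167), the gauge at (247,248), the carton at the left (141,256), the tray at the right (425,267) with its post near (427,267), and the marker at (265,300). The scene view agrees. Next I'll measure by depth and height.

```bash
cat > h.py <<'E'
from plant import *
import numpy as np, cv2
np.set_printoptions(precision=1,suppress=True)
def cloud(p,d,K,R,t):
    v,u=np.mgrid[:420,:560]
    c=np.stack([(u-K[0,2])/K[0,0]*d,(v-K[1,2])/K[1,1]*d,d],-1)
    return (c-t)@R          # world
def load(n): 
    z=np.load(n+'.npz'); return z['p'],z['d'],cloud(z['p'],z['d'],z['K'],z['R'],z['t'])
def live(n):
    p,d=read_camera(n);c=camera_params(n);return p,d,cloud(p,d,c['K'],c['R'],c['t'])
def pick(d,X,x,y,z):
    m=(d>0)
    for i,r in enumerate((x,y,z)): m&=(X[...,i]>r[0])&(X[...,i]<r[1])
    return X[m]
def circ(P):
    (a,b),r=cv2.minEnclosingCircle(P[:,:2].astype(np.float32)); return np.array([a,b,r,len(P),np.median(P[:,2])])
E
python3 - <<'E'
from h import *
for n in("top","scene"):
    p,d,X=load(n)
    if n=="top":
        for u,v in((249,170),(324,160),(250,245),(141,256),(427,266),(265,300),(350,350),(290,180),(232,235),(265,262)): print((u,v),X[v,u])
        B={}
        for k,(u,v) in dict(sl=(249,170),sr=(324,160),pin=(250,245),post=(427,266)).items(): B[k]=X[v,u]
    for k,(z,r) in dict(sl=((120,134),45),sr=((120,134),45),pin=((95,106),40),post=((69,80),40)).items():
        b=B[k];P=pick(d,X,(b[0]-r,b[0]+r),(b[1]-r,b[1]+r),z)
        if len(P)>3: print(n,k,circ(P),P[:,:2].mean(0), (P[:,:2].max(0)+P[:,:2].min(0))/2)
p,d,X=load("top")
# rectangles: tray/carton rims, gauge plate, rack board
b=B['post']
for k,(x,y,z) in dict(tray=((b[0]-130,b[0]+130),(b[1]-130,b[1]+130),(26,34)),carton=((X[256,141,0]-110,X[256,141,0]+110),(X[256,141,1]-86-20,X[256,141,1]+106),(52,66)),plate=((B['pin'][0]-75,B['pin'][0]+75),(B['pin'][1]-75,B['pin'][1]+75),(12,19)),board=((B['sl'][0]-80,B['sl'][0]+80),(B['sr'][1]-90,B['sl'][1]+90),(9,16))).items():
    P=pick(d,X,x,y,z); print(k,len(P),cv2.minAreaRect(P[:,:2].astype(np.float32)),(P[:,:2].max(0)+P[:,:2].min(0))/2)
E
```

```text
(249, 170) [628.5  60.9 129.7]
(324, 160) [654.3 -90.2 122.8]
(250, 245) [485.1  61.5  16.3]
(141, 256) [455.3 302.1   7.4]
(427, 266) [ 449.7 -328.1    4. ]
(265, 300) [367.3  25.1  15.7]
(350, 350) [ 265.6 -160.6    2.1]
(290, 180) [634.  -22.9   7.4]
(232, 235) [506.2 102.   15.4]
(265, 262) [448.8  27.4  17.7]
top sl [630.   63.5  27.6 525.  126.6] [629.   63.2] [630.6  63.4]
top sr [648.5 -90.2  27.7 523.  126.5] [647.8 -90.3] [649.1 -90.3]
top pin [479.2  71.2  17.3  25.   97.7] [477.1  68.3] [479.4  70.3]
top post [ 447.5 -315.5   14.8   53.    71.5] [ 448.1 -312.7] [ 448.6 -315.2]
scene sl [632.6  62.7  28.6 345.  126.5] [634.4  61.8] [632.6  62.7]
scene sr [650.9 -92.3  28.2 380.  126.5] [653.2 -91.7] [651.2 -91.1]
scene pin [484.9  68.7  16.3  25.   97.9] [492.4  64.1] [487.   68.2]
scene post [ 453.6 -316.1   15.3   28.    70.6] [ 457.2 -316. ] [ 456.  -316.5]
tray 737 ((431.8846130371094, -321.7370300292969), (295.5881042480469, 195.9707489013672), 18.159225463867188) [ 449.3 -339.1]
carton 1341 ((455.88153076171875, 295.4165344238281), (224.89382934570312, 173.17877197265625), 2.9756131172180176) [455.4 295.2]
plate 1747 ((479.3765563964844, 71.318359375), (99.8927993774414, 99.87785339355469), 5.7320709228515625) [478.7  71.6]
board 2924 ((656.6209716796875, -12.347747802734375), (123.97413635253906, 269.452392578125), 6.9951276779174805) [643.6 -15.4]
```

Call:
play_rows --pt "0 0 10 -5.9 85" --pt "0 0 10 -5.9 85" --pt "0 0 10 -5.8 85" --pt "-23 -31 0 0 85" --pt "-23 -31 0 0 85" --pt "-23 -31 0 0 85" --pt "-23 -31 0 0 85" --pt "-23 -31 0 0 85" --pt "-23 -31 0 0 85" --pt "-23 -31 0 0 85" --pt "-23 -31 0 0 85" --pt "-23 -31 0 0 85" --force 50

```text
time_s: 1.1
tool_pos: [366.4, 219.5, 201.2]
orientation: [-0.001, -3.141, -0.0]
wrist_force: [0.8, 0.8, -0.2]
grip_width: 84.9
grasp_force: 0.0
```

Call:
play_rows --pt "-23 -30 0 0 85" --pt "-23 -30 0 0 85" --pt "-23 -30 0 0 85" --pt "-22 -30 0 0 85" --pt "-22 -30 0 0 85" --pt "0 0 0 0 85"

```text
time_s: 1.6
tool_pos: [482.1, 66.3, 200.9]
orientation: [0.008, 3.14, -0.003]
wrist_force: [-0.5, 0.2, 0.3]
grip_width: 84.9
grasp_force: 0.0
```

```bash
cat >> h.py <<'E'
from scipy.spatial.transform import Rotation as Ro
def wrist(name=None):
    s=get_state();p,d=read_camera("wrist");c=camera_params("wrist");K=c['K'];M=c['mount']
    v,u=np.mgrid[:420,:560]
    C=np.stack([(u-K[0,2])/K[0,0]*d,(v-K[1,2])/K[1,1]*d,d],-1)
    T=C@M[:3,:3].T+M[:3,3]                       # tool frame
    W=T@Ro.from_rotvec(s['orientation']).as_matrix().T+s['tool_pos']
    if name: cv2.imwrite(f'pics/{name}.png',p[:,:,::-1]); np.savez(name+'.npz',p=p,d=d,T=T,W=W)
    return s,p,d,T,W
def rimfit(P):  # algebraic circle fit to convex hull of a flat disc's points
    h=cv2.convexHull(P[:,:2].astype(np.float32))[:,0]
    A=np.c_[2*h,np.ones(len(h))];x=np.linalg.lstsq(A,(h**2).sum(1),rcond=None)[0]
    return np.array([x[0],x[1],np.sqrt(x[2]+x[0]**2+x[1]**2)])
E
python3 - <<'E'
from h import *
s,p,d,T,W=wrist('w1'); print(s['time_s'],s['tool_pos'],s['orientation'])
c=s['tool_pos']
P=pick(d,W,(c[0]-40,c[0]+40),(c[1]-40,c[1]+40),(93,106)); print('pin',circ(P),rimfit(P),P.mean(0))
P=pick(d,W,(c[0]-80,c[0]+80),(c[1]-80,c[1]+80),(11,19)); print('plate',cv2.minAreaRect(P[:,:2].astype(np.float32)))
E
```

```text
1.6 [482.1  66.3 200.9] [ 0.   3.1 -0. ]
pin [479.4  69.7  17.3 197.   96.5] [479.9  69.9  17.2] [469.   69.2  96.7]
plate ((480.4080505371094, 70.0576400756836), (100.18489074707031, 100.13656616210938), 5.701408386230469)
```

View pics/w1.png

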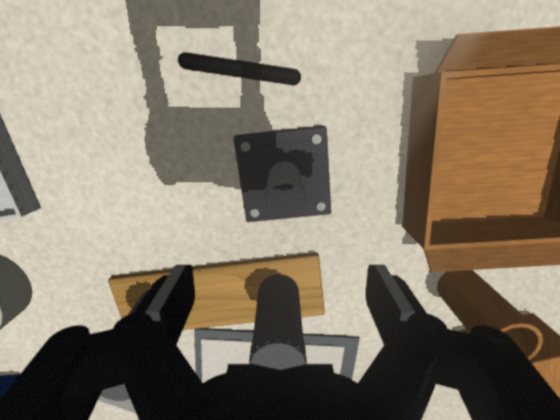

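Call:
play_rows --pt "-30 -1 -5 0 85" --pt "-30 -1 -5 0 85" --pt "-30 -1 -5 0 85" --pt "-30 -1 -6 0 85" --pt "-30 0 -6 0 85" --pt "0 0 0 0 85" --pt "0 0 0 0 85"

```text
time_s: 2.23
tool_pos: [628.7, 68.1, 227.2]
orientation: [0.001, -3.14, -0.0]
wrist_force: [-0.4, 0.7, -0.3]
grip_width: 84.6
grasp_force: 0.0
```

```bash
python3 - <<'E'
from h import *
s,p,d,T,W=wrist('w2'); print(s['time_s'],s['tool_pos'],s['orientation'])
for y0 in (62,-91):
    P=pick(d,W,(590,690),(y0-45,y0+45),(120,133))
    if len(P)>5: print(circ(P),rimfit(P))
c=s['tool_pos']
P=pick(d,T,(-30,45),(-40,40),(90,112)); print('tool',circ(P),rimfit(P),np.ptp(P,0))
E
```

```text
2.2333 [628.7  68.1 227.2] [ 0.  -3.1 -0. ]
[ 630.8   62.8   27.3 2871.   127.4] [630.6  62.7  26.9]
[ 649.3  -91.2   27.  2846.   127.3] [649.  -91.   26.6]
tool [  -2.3   -5.4   27.3 2938.    99.8] [-2.1 -5.5 27. ] [53.3 53.7 14.4]
```

Call:
play_rows --pt "-2 -5.4 20 0 85" --pt "0 0 35 0 85" --pt "0 0 35 0 85" --pt "0 0 30 0 85" --pt "0 0 24 0 85" --pt "0 0 0 0 85" --pt "0 0 0 0 30" --pt "0 0 0 0 30" --pt "0 0 0 0 30" --pt "0 0 0 0 30" --pt "0 0 0 0 30" --pt "0 0 0 0 30"

```text
time_s: 3.28
tool_pos: [632.0, 62.1, 87.1]
orientation: [0.001, 3.137, 0.001]
wrist_force: [-0.7, 1.3, 7.9]
grip_width: 50.8
grasp_force: 52.1
```

Call:
play_rows --pt "0 0 -10 0 30" --pt "0 0 -20 0 30" --pt "0 0 -35 0 30" --pt "0 0 -35 0 30" --pt "0 0 -20 0 30" --pt "20 0 0 0 30" --pt "20 0 0 0 30" --pt "10 0 0 0 30" --pt "0 0 0 0 30" --pt "0 0 0 0 30" --pt "0 0 0 0 30"

```text
time_s: 4.2
tool_pos: [581.5, 61.6, 204.9]
orientation: [0.001, 3.14, -0.0]
wrist_force: [0.1, -0.9, -2.8]
grip_width: 50.8
grasp_force: 52.7
```

```bash
python3 - <<'E'
from h import *
s,p,d,T,W=wrist('w3'); print(s['time_s'],s['tool_pos'],s['orientation'],s['wrist_force'],s['grip_width'])
P=pick(d,T,(-40,40),(-25,25),(-70,-20)); print('top',circ(P),rimfit(P),P.min(0),P.max(0))
P=pick(d,T,(5,40),(-30,30),(-30,70)); print('side',len(P),P.min(0),P.max(0))
for z in range(-30,70,10):
    Q=P[abs(P[:,2]-z)<3]
    if len(Q)>20: print(z,len(Q),Q[:,0].max(),np.percentile(Q[:,0],95),Q[:,1].min(),Q[:,1].max())
P=pick(d,W,(410,550),(0,150),(11,19)); print('plate',cv2.minAreaRect(P[:,:2].astype(np.float32)))
P=pick(d,W,(440,520),(30,110),(93,106)); print('pin',circ(P),rimfit(P))
E
```

```text
4.2 [581.5  61.6 204.9] [ 0.   3.1 -0. ] [ 0.1 -0.9 -2.8] 50.83583638732209
top [    2.4     0.     28.7 13121.    -40.4] [ 1.9  0.1 26.9] [-25.1 -25.  -70. ] [ 28.4  25.  -20. ]
side 5477 [  5.5 -30.  -30. ] [28.4 30.  70. ]
-30 423 28.25165685797956 27.411450387367825 -29.99417032427768 29.921303891370577
-20 667 28.106660884201595 26.653249094860175 -29.931959559735116 29.97072582980329
-10 544 27.19040988151356 26.58539360298354 -29.975196718620083 29.99477693128255
0 369 27.23340174479059 26.729999394397876 -23.068469741279298 25.069865069790634
10 302 27.178986175221546 26.716048915357778 -22.872062926439582 24.958095720775685
20 263 27.55891665357001 26.85156343332855 -22.847839200442376 25.164842216118252
30 212 27.217112477349986 26.901817246062173 -23.00867828161481 25.193443561087566
40 189 27.3485899310408 26.92573391691309 -22.753050803868003 24.234391897309838
50 161 27.380996382797925 26.983435694733664 -22.45373316175973 24.732254629152305
60 137 27.23811078142601 27.014755687235784 -22.38063575283451 25.380086867834493
plate ((480.30328369140625, 70.01918029785156), (100.12380981445312, 100.23055267333984), 5.855001926422119)
pin [480.6  69.9  17.5 198.   97.2] [480.6  69.9  17.2]
```

View pics/w3.png

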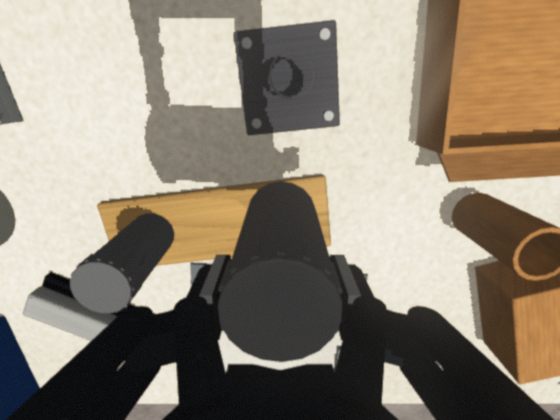

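Call:
play_rows --pt "25 1.9 0 0 30" --pt "25 1.9 0 0 30" --pt "25 1.9 0 0 30" --pt "25 1.9 0 0 30" --pt "0 0 0 0 30" --pt "0 0 10 0 30" --pt "0 0 10 0 30" --pt "0 0 0 0 30" --pt "0 0 0 0 30" --pt "0 0 0 0 30"

```text
time_s: 5.08
tool_pos: [481.6, 69.3, 184.6]
orientation: [0.001, 3.141, 0.0]
wrist_force: [-0.3, 1.2, -2.5]
grip_width: 50.6
grasp_force: 52.6
```

```bash
python3 - <<'E'
from h import *
s,p,d,T,W=wrist('w4'); print(s['time_s'],s['tool_pos'],s['orientation'],s['wrist_force'],s['ft_torque'])
P=pick(d,W,(410,550),(0,150),(11,19)); print('plate',len(P),cv2.minAreaRect(P[:,:2].astype(np.float32)))
P=pick(d,T,(5,40),(-30,30),(0,70));print(len(P))
for z in range(0,70,15):
    Q=P[abs(P[:,2]-z)<5]; print(z,np.percentile(Q[:,0],97),Q[:,1].min(),Q[:,1].max())
E
```

```text
5.0833 [481.6  69.3 184.6] [0.  3.1 0. ] [-0.3  1.2 -2.5] [-0.  0.  0.]
plate 5575 ((480.0416564941406, 69.91988372802734), (99.59561920166016, 100.09036254882812), 5.700352191925049)
2532
0 26.846042268833525 -23.031141950538647 25.16240245820442
15 26.897305547324084 -22.916352109875163 24.941403979299963
30 26.972113707265336 -22.89503057310896 25.25577896840126
45 27.085360286332786 -22.69438621286063 25.54928458902082
60 27.13305450623799 -22.451022630975018 25.217377722566553
```

Call:
play_rows --pt "0 0 6 0 30" --pt "0 0 6 0 30" --pt "0 0 5 0 30" --pt "0 0 5 0 30" --pt "0 0 0 0 30" --pt "0 0 0 0 30"

```text
time_s: 5.63
tool_pos: [481.0, 69.5, 161.9]
orientation: [0.001, 3.141, 0.0]
wrist_force: [1.9, 1.5, -4.1]
grip_width: 50.9
grasp_force: 52.7
```

Call:
play_rows --pt "0 0 4 0 30" --pt "0 0 4 0 30" --pt "0 0 4 0 30" --pt "0 0 4 0 30" --pt "0 0 4 0 30" --pt "0 0 0 0 30"

```text
time_s: 6.13
tool_pos: [480.9, 69.5, 141.6]
orientation: [0.001, 3.142, 0.001]
wrist_force: [3.5, 2.5, -6.1]
grip_width: 51.0
grasp_force: 52.9
```

Call:
play_rows --pt "0 0 3 0 30" --pt "0 0 3 0 30" --pt "0 0 3 0 30" --pt "0 0 3 0 30" --pt "0 0 0 0 30"

```text
time_s: 6.55
tool_pos: [480.9, 69.6, 129.8]
orientation: [0.001, 3.141, 0.001]
wrist_force: [4.4, 3.8, -5.5]
grip_width: 50.7
grasp_force: 53.1
```

Call:
play_rows --pt "-0.4 0.4 2 0 30" --pt "-0.4 0.4 2 0 30" --pt "0 0 2 0 30" --pt "0 0 2 0 30" --pt "0 0 2 0 30" --pt "0 0 0 0 30"

```text
time_s: 7.05
tool_pos: [481.2, 69.9, 119.7]
orientation: [-0.001, -3.141, 0.001]
wrist_force: [1.9, 0.1, -4.0]
grip_width: 50.5
grasp_force: 52.8
```

Call:
play_rows --pt "0 0 3 0 30" --pt "0 0 3 0 30" --pt "0 0 3 0 30" --pt "0 0 3 0 30" --pt "0 0 3 0 30" --pt "0 0 0 0 30" --pt "0 0 0 0 30"

```text
time_s: 7.63
tool_pos: [481.4, 70.1, 105.0]
orientation: [-0.001, -3.141, 0.0]
wrist_force: [1.1, -0.6, -3.8]
grip_width: 50.7
grasp_force: 52.8
```

Mouth at about z=30, still free; go on down to the plate.

Call:
play_rows --pt "0 0 3 0 30" --pt "0 0 3 0 30" --pt "0 0 3 0 30" --pt "0 0 2 0 30" --pt "0 0 2 0 30" --pt "0 0 2 0 30" --pt "0 0 1 0 30" --pt "0 0 0 0 30" --pt "0 0 0 0 30"

```text
time_s: 8.38
tool_pos: [481.7, 70.2, 90.1]
orientation: [0.001, 3.141, 0.0]
wrist_force: [-1.5, -0.3, 6.2]
grip_width: 50.9
grasp_force: 53.3
```

Call:
play_rows --pt "0 0 -10 0 30" --pt "0 0 -20 0 30" --pt "0 0 -30 0 30" --pt "0 0 -30 0 30" --pt "0 0 -15 0 30" --pt "0 -15 0 0 30" --pt "4 -35 0 0 30" --pt "5 -38 0 0 30" --pt "5 -38 0 0 30" --pt "5 -38 0 0 30" --pt "5 -38 0 0 30" --pt "5 -38 0 0 30"

```text
time_s: 9.38
tool_pos: [451.6, -171.2, 194.1]
orientation: [-0.001, -3.141, -0.001]
wrist_force: [1.6, 0.4, -2.6]
grip_width: 50.8
grasp_force: 53.7
```

Call:
play_rows --pt "4 -35 0 0 30" --pt "0 -20 0 0 30" --pt "0 0 0 0 30" --pt "0 0 0 0 30" --pt "0 0 0 0 30"

```text
time_s: 9.8
tool_pos: [448.1, -223.9, 193.9]
orientation: [-0.001, -3.141, -0.002]
wrist_force: [0.3, -0.2, -2.9]
grip_width: 50.8
grasp_force: 53.9
```

```bash
python3 - <<'E'
from h import *
s,p,d,T,W=wrist('w5'); print(s['time_s'],s['tool_pos'],s['orientation'],s['wrist_force'])
P=pick(d,W,(410,490),(-360,-280),(66,80)); print('post',circ(P),rimfit(P))
P=pick(d,W,(330,560),(-430,-200),(25,34)); print('rim',len(P),cv2.minAreaRect(P[:,:2].astype(np.float32)))
P=pick(d,T,(5,40),(-30,30),(0,70))
for z in range(0,70,15):
    Q=P[abs(P[:,2]-z)<5]; print(z,np.percentile(Q[:,0],97),Q[:,1].min(),Q[:,1].max())
E
```

```text
9.8 [ 448.1 -223.9  193.9] [-0.  -3.1 -0. ] [ 0.3 -0.2 -2.9]
post [ 448.7 -317.4   15.4  380.    70.2] [ 448.7 -317.5   15. ]
rim 2816 ((449.16552734375, -318.12054443359375), (170.40292358398438, 170.96653747558594), 8.42526912689209)
0 26.77515351386163 -23.27676493141786 25.0433146462926
15 26.858078686040532 -23.020068622083222 25.18755525970628
30 26.859563471913365 -22.664095150737914 25.129035902386256
45 26.99529317702417 -22.71096150143474 25.484068305177743
60 27.156162410277837 -22.48455116880688 25.262356620989458
```

View pics/w5.png

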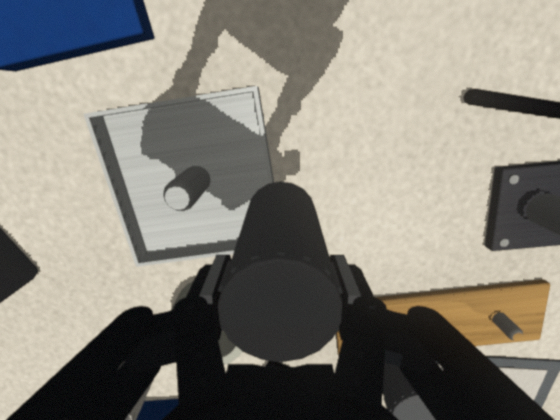

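Call:
play_rows --pt "-1 -30 0 0 30" --pt "-1 -34 0 0 30" --pt "-0.2 -29.7 0 0 30" --pt "0 0 0 0 30" --pt "0 0 15 0 30" --pt "0 0 15 0 30" --pt "0 0 7 0 30" --pt "0 0 7 0 30" --pt "0 0 7 0 30" --pt "0 0 7 0 30" --pt "0 0 0 0 30"

```text
time_s: 10.77
tool_pos: [450.2, -317.8, 135.1]
orientation: [-0.0, -3.14, -0.002]
wrist_force: [-0.6, -0.2, -3.3]
grip_width: 50.7
grasp_force: 54.2
```

Call:
play_rows --pt "0 0 10 0 30" --pt "0 0 10 0 30" --pt "0 0 10 0 30" --pt "0 0 10 0 30" --pt "0 0 8 0 30" --pt "0 0 4 0 30" --pt "0 0 2 0 30" --pt "0 0 1.5 0 30" --pt "0 0 1 0 30" --pt "0 0 0 0 30"

```text
time_s: 11.6
tool_pos: [450.7, -318.6, 80.0]
orientation: [0.001, 3.141, -0.0]
wrist_force: [-0.0, 0.1, -2.4]
grip_width: 50.7
grasp_force: 54.2
```

Call:
play_rows --pt "0 0 1 0 30" --pt "0 0 1 0 30" --pt "0 0 0 0 30" --pt "0 0 0 0 85" --pt "0 0 0 0 85" --pt "0 0 0 0 85" --pt "0 0 0 0 85" --pt "0 0 0 0 85" --pt "0 0 0 0 85"

```text
time_s: 12.35
tool_pos: [450.6, -318.5, 77.7]
orientation: [0.001, 3.142, 0.0]
wrist_force: [0.6, 0.1, -0.4]
grip_width: 85.1
grasp_force: 0.0
```

Call:
play_rows --pt "0 0 -15 0 85" --pt "0 0 -35 0 85" --pt "0 0 -40 0 85" --pt "0 0 -40 0 85" --pt "0 0 -20 0 85" --pt "0 0 0 0 85" --pt "0 0 0 0 85"

```text
time_s: 12.93
tool_pos: [450.8, -318.8, 228.8]
orientation: [0.001, 3.14, -0.003]
wrist_force: [-0.3, -0.2, -1.2]
grip_width: 85.1
grasp_force: 0.0
```

```bash
python3 - <<'E'
from h import *
s,p,d,T,W=wrist('w6'); print(s['time_s'],s['tool_pos'])
P=pick(d,W,(400,500),(-370,-270),(100,140)); print('sleeve',circ(P),rimfit(P),P[:,2].min(),P[:,2].max())
E
```

```text
12.9333 [ 450.8 -318.8  228.8]
sleeve [ 449.9 -318.6   27.3 2862.   119.2] [ 449.7 -318.5   27. ] 100.08428736506892 121.56558005635117
```

Call:
play_rows --pt "-20 23 0 0 85" --pt "-25 29 0 0 85" --pt "-25 29 0 0 85" --pt "-25 29 0 0 85" --pt "-25 29 0 0 85" --pt "-25 29 0 0 85" --pt "-25 29 0 0 85" --pt "-20 20 0 0 85" --pt "-8 10 0 0 85" --pt "0 0 0 0 85" --pt "0 0 0 0 85" --pt "0 0 0 0 85"

```text
time_s: 13.98
tool_pos: [647.6, -92.8, 226.8]
orientation: [-0.003, -3.139, -0.0]
wrist_force: [0.8, -0.3, 0.5]
grip_width: 85.2
grasp_force: 0.0
```

```bash
python3 - <<'E'
from h import *
s,p,d,T,W=wrist('w7'); print(s['time_s'],s['tool_pos'],s['orientation'])
P=pick(d,W,(590,710),(-91-45,-91+45),(120,133)); print(circ(P),rimfit(P))
P=pick(d,T,(-40,45),(-40,40),(90,112)); print('tool',circ(P),rimfit(P))
E
```

```text
13.9833 [647.6 -92.8 226.8] [-0.  -3.1 -0. ]
[ 649.7  -91.8   27.2 2873.   127.3] [649.7 -91.9  26.9]
tool [  -2.3    1.    27.2 2952.    99.5] [-2.2  0.9 26.9]
```

Call:
play_rows --pt "-2.2 1 20 0 85" --pt "0 0 35 0 85" --pt "0 0 35 0 85" --pt "0 0 30 0 85" --pt "0 0 23 0 85" --pt "0 0 0 0 85" --pt "0 0 0 0 30" --pt "0 0 0 0 30" --pt "0 0 0 0 30" --pt "0 0 0 0 30" --pt "0 0 0 0 30" --pt "0 0 0 0 30"

```text
time_s: 15.03
tool_pos: [652.3, -91.2, 87.6]
orientation: [0.001, 3.137, -0.002]
wrist_force: [0.2, -0.1, 6.8]
grip_width: 50.9
grasp_force: 52.5
```

Call:
play_rows --pt "0 0 -10 0 30" --pt "0 0 -20 0 30" --pt "0 0 -35 0 30" --pt "0 0 -35 0 30" --pt "0 0 -20 0 30" --pt "20 15 0 0 30" --pt "25 30 0 0 30" --pt "25 30 0 0 30" --pt "20 30 0 0 30" --pt "10 20 0 0 30" --pt "0 0 0 0 30" --pt "0 0 0 0 30"

```text
time_s: 16.03
tool_pos: [550.6, 35.5, 205.9]
orientation: [-0.003, 3.14, -0.0]
wrist_force: [0.6, -1.2, -2.3]
grip_width: 50.8
grasp_force: 52.9
```

```bash
python3 - <<'E'
from h import *
s,p,d,T,W=wrist('w8'); print(s['time_s'],s['tool_pos'],s['orientation'],s['wrist_force'])
P=pick(d,W,(410,550),(0,150),(11,19)); print('plate',cv2.minAreaRect(P[:,:2].astype(np.float32)))
P=pick(d,T,(5,40),(-30,30),(0,70))
for z in range(0,70,15):
    Q=P[abs(P[:,2]-z)<5]; print(z,np.percentile(Q[:,0],97),Q[:,1].min(),Q[:,1].max())
E
```

```text
16.0333 [550.6  35.5 205.9] [-0.   3.1 -0. ] [ 0.6 -1.2 -2.3]
plate ((480.33929443359375, 70.03963470458984), (100.11505889892578, 100.12844848632812), 5.802423000335693)
0 28.005987172922566 -24.366269349472763 23.740351429008417
15 27.98577778945445 -24.811258131142864 23.789914212569887
30 28.071805480761796 -24.55014954766586 23.813204141528733
45 28.084860813759498 -24.359231275843122 24.067168923859995
60 28.156656231764778 -24.635814334441637 23.694745963509884
```

Call:
play_rows --pt "20 12 0 0 30" --pt "28 14 0 0 30" --pt "19.7 10 0 0 30" --pt "0 0 0 0 30" --pt "0 0 0 0 30" --pt "0 0 10 0 30" --pt "0 0 11 0 30" --pt "0 0 0 0 30" --pt "0 0 0 0 30"

```text
time_s: 16.83
tool_pos: [484.1, 69.6, 183.5]
orientation: [-0.003, -3.141, 0.0]
wrist_force: [0.1, -0.7, -1.1]
grip_width: 50.6
grasp_force: 52.8
```

Call:
play_rows --pt "0 0 5 0 30" --pt "0 0 5 0 30" --pt "0 0 4 0 30" --pt "0 0 4 0 30" --pt "0 0 4 0 30" --pt "0 0 0 0 30" --pt "0 0 0 0 30"

```text
time_s: 17.42
tool_pos: [483.2, 70.5, 161.6]
orientation: [-0.001, -3.141, -0.0]
wrist_force: [0.5, 0.0, -1.7]
grip_width: 51.1
grasp_force: 52.9
```

Mouth at about z=86, entered freely. Continue in small steps.

Call:
play_rows --pt "0 0 4 0 30" --pt "0 0 4 0 30" --pt "0 0 4 0 30" --pt "0 0 4 0 30" --pt "0 0 4 0 30" --pt "0 0 0 0 30"

```text
time_s: 17.92
tool_pos: [482.8, 70.4, 140.8]
orientation: [-0.001, -3.14, -0.0]
wrist_force: [-0.5, -1.1, -3.0]
grip_width: 50.6
grasp_force: 52.9
```

Call:
play_rows --pt "0 0 2 0 30" --pt "0 0 2 0 30" --pt "0 0 2 0 30" --pt "0 0 0 0 30"

```text
time_s: 18.25
tool_pos: [483.3, 70.5, 135.8]
orientation: [0.001, 3.142, 0.0]
wrist_force: [-0.4, -0.3, -2.3]
grip_width: 51.1
grasp_force: 53.0
```

Call:
play_rows --pt "0 0 2 0 30" --pt "0 0 2 0 30" --pt "0 0 2 0 30" --pt "0 0 0 0 30" --pt "0 0 0 0 30"

```text
time_s: 18.67
tool_pos: [484.9, 70.5, 135.4]
orientation: [0.0, 3.134, -0.0]
wrist_force: [-13.9, -0.1, 43.7]
grip_width: 50.8
grasp_force: 56.7
```

Call:
play_rows --pt "0 0 -4 0 30" --pt "0 0 -4 0 30" --pt "0 0 -20 0 30" --pt "0 0 -30 0 30" --pt "0 0 -15 0 30" --pt "0 15 0 0 30" --pt "5 35 0 0 30" --pt "5 35 0 0 30" --pt "6 35 0 0 30" --pt "5 35 0 0 30" --pt "5 35 0 0 30" --pt "0 35 0 0 30"

```text
time_s: 19.67
tool_pos: [456.2, 297.1, 202.3]
orientation: [-0.001, -3.14, 0.001]
wrist_force: [1.1, -1.3, -1.6]
grip_width: 50.6
grasp_force: 53.5
```

Call:
play_rows --pt "0 0 0 0 30" --pt "0 0 0 0 30" --pt "0 0 0 0 30"

```text
time_s: 19.92
tool_pos: [457.1, 295.1, 202.1]
orientation: [-0.0, -3.14, 0.001]
wrist_force: [0.4, -0.2, -1.8]
grip_width: 50.6
grasp_force: 53.7
```

```bash
python3 - <<'E'
from h import *
s,p,d,T,W=wrist('w9'); print(s['time_s'],s['tool_pos'],s['orientation'],s['wrist_force'])
P=pick(d,W,(360,550),(180,420),(56,63)); print('rim',cv2.minAreaRect(P[:,:2].astype(np.float32)))
P=pick(d,W,(360,550),(215,380),(-3,14)); print('floor',np.median(P[:,2]),P.min(0),P.max(0))
E
```

```text
19.9167 [457.1 295.1 202.1] [-0.  -3.1  0. ] [ 0.4 -0.2 -1.8]
rim ((457.5313720703125, 294.0014953613281), (170.67181396484375, 170.51123046875), 3.496156692504883)
floor 5.452067816010413 [360.7 215.   -1.4] [542.5 379.9  14. ]
```

View pics/w9.png

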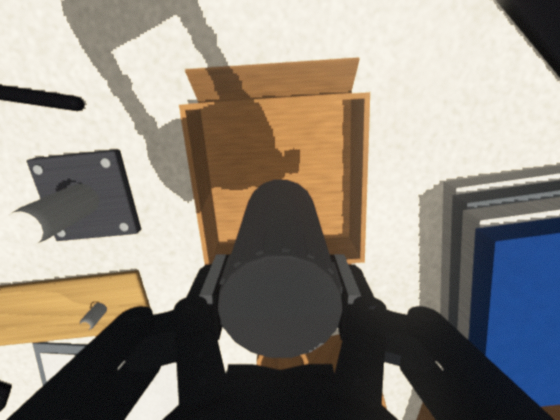

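Call:
play_rows --pt "0 0 15 0 30" --pt "0 0 30 0 30" --pt "0 0 30 0 30" --pt "0 0 20 0 30" --pt "0 0 12 0 30" --pt "0 0 6 0 30" --pt "0 0 3 0 30" --pt "0 0 1.5 0 30" --pt "0 0 1.5 0 30" --pt "0 0 1 0 30" --pt "0 0 0 0 30" --pt "0 0 0 0 30"

```text
time_s: 20.97
tool_pos: [457.7, 295.6, 83.4]
orientation: [0.001, 3.141, 0.001]
wrist_force: [0.4, -0.2, -1.8]
grip_width: 50.4
grasp_force: 53.7
```

Call:
play_rows --pt "0 0 1 0 30" --pt "0 0 1 0 30" --pt "0 0 1 0 30" --pt "0 0 0 0 30" --pt "0 0 0 0 30"

```text
time_s: 21.38
tool_pos: [457.6, 295.6, 80.7]
orientation: [0.001, 3.141, 0.001]
wrist_force: [-2.4, -0.4, 5.3]
grip_width: 50.7
grasp_force: 54.3
```

Resting on the carton's floor; release, retreat straight up, and check.

Call:
play_rows --pt "0 0 0 0 60" --pt "0 0 0 0 85" --pt "0 0 0 0 85" --pt "0 0 0 0 85" --pt "0 0 0 0 85" --pt "0 0 0 0 85" --pt "0 0 -15 0 85" --pt "0 0 -35 0 85" --pt "0 0 -40 0 85" --pt "0 0 -40 0 85" --pt "0 0 -20 0 85" --pt "0 0 0 0 85"

```text
time_s: 22.38
tool_pos: [459.6, 296.5, 235.4]
orientation: [0.001, 3.132, 0.007]
wrist_force: [0.6, 0.5, 0.1]
grip_width: 85.0
grasp_force: 0.0
```

Call:
play_rows --pt "15 0 0 0 85" --pt "15 0 0 0 85" --pt "0 0 0 0 85" --pt "0 0 0 0 85"

```text
time_s: 22.72
tool_pos: [427.0, 295.4, 229.3]
orientation: [0.0, -3.141, 0.001]
wrist_force: [0.2, 0.9, 1.2]
grip_width: 84.9
grasp_force: 0.0
```

```bash
python3 - <<'E'
from h import *
s,p,d,T,W=wrist('w10'); print(s['time_s'],s['tool_pos'],s['wrist_force'])
P=pick(d,W,(400,510),(240,350),(105,140)); print('sleeve',circ(P),rimfit(P))
p,d,X=live('top'); cv2.imwrite('pics/top1.png',p[:,:,::-1])
P=pick(d,X,(400,500),(-370,-270),(105,140)); print('good',circ(P))
E
```

```text
22.7167 [427.  295.4 229.3] [0.2 0.9 1.2]
sleeve [ 454.7  295.3   27.3 2637.   120.3] [454.7 295.5  27.1]
good [ 449.1 -316.8   27.1  589.   118.6]
```

View pics/top1.png

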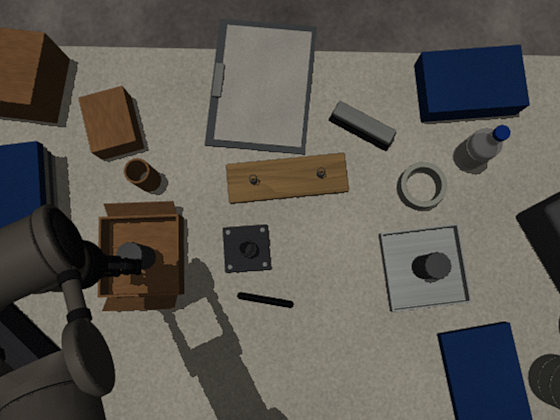

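The good sleeve stands over the tray post (425,265) with its top at z≈119. The other stands upright in the carton (137,256) with its top at z≈120. The rack is empty and the bystanders are where they were.

```bash
python3 -c "
from plant import *
print(job_done())"
```

```text
the job is handed in; nothing more can be done
None
```

Job handed in: the first sleeve went fully home on the gauge and stands over the tray post, down on the tray's floor; the second stopped about halfway (44 N peak at the stop) and stands upright in the carton; nothing else was moved.

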